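# Lay the brittle gun insulator down in the tilting cradle

## Robot

A 7-joint arm with a two-finger parallel gripper is mounted at the origin on the work surface. World frame = base frame: x ahead of the robot, y to its left, z up, the work surface at z = 0. Lengths are in mm, angles in rad, forces in N, time in s.
With the tool pointing down it reaches from about 400 to 875 mm from the base axis. Payload 4.4 kg.
Tool frame: the origin (TCP) lies at the very end of the fingers, on their centre line; the grasp point (between the pads) lies 19 mm behind it; z points along the fingers, y is the line along which they close (so a half turn about z gives the same grasp; the last joint's range is limited). The gripper opens to 85 mm and grips with 20 to 120 N. Pads are 22 mm wide; open, the fingers measure 114 mm over their backs; the gripper's body (76 mm by 85 mm) begins 54 mm behind the grasp point. The pads swing forward as they close: fully open they stand 13 mm farther back than shut.
Start: joints at [1.223, 0.628, 0.038, 1.517, -0.027, 0.996, -0.02], TCP at [180.783, -624.368, 231.313] pointing down, gripper open.
Joint ranges: [-3.06, 3.06], [-0.37, 2.12], [-1.25, 1.32], [0.18, 2.47], [-1.1, 4.24], [0.23, 1.98], [-2.94, 2.94]. Speed limits (rad/s): [2.57, 2.57, 3.14, 3.14, 3.14, 3.14, 3.14].

## Interface

Orientations are given as [roll, pitch, yaw] about the fixed x, y, z axes, in that order (R = Rz(yaw) Ry(pitch) Rx(roll)).
In Python, from cell import status, get_image, ctrl, models gives the robot as it stands.
- The arm moves only by the shell command python3 -m handwheel 'ROWS' [OPENING]. ROWS is JSON, a list of rows, each an object with "delta_pos": the shift along the world's x, y, z in cm, a list of three; "yaw": the turn about the world's z in rad. A call has 1 to 10 rows; each row shifts and turns the commanded pose from where the row before left it; what a row does not reach is not made up. A row lasts 1/12 s, in which the tool goes at most 41.7 mm and 7.16 degrees, less where a joint would pass 70% of its speed; a pose out of reach is approached as far as the arm can. A call is refused whole if a number of a shift passes 4.17 or a number of a turn 0.125, either way. A call with a gripper value outside its range is refused whole. OPENING is the opening, from -1 (shut) to 1 (fully open), set as the call begins (- or left out, the last holds). The fingers move at their own pace and stop on an object; the grip force is fixed at half the most. Time passes only in rows, so rows that do not move let the fingers close. It gives the time, the measured TCP pose, the force, the opening and the grip force at its end, in the units of the state.
- status.read_state(): the state, without advancing time (a new reading comes with each control period).
- get_image(name): name is "scene" or "top"; returns a dict with "color" (480x640x3 uint8, red, green, blue), "z_map" (480x640 float32, mm along the optical axis (not along the pixel's ray), 0 where there is no reading), "fx", "fy", "cx", "cy" (pixels), "position" and "rotation" of the camera in the world. Camera axes: x right, y up, looking along -z (the intrinsics and any distortion apply to the point x, -y, -z); pixel columns grow to the right and rows downward; lengths in mm; the calibration is good to about 2 mm. A picture is of the moment at which its call begins.
- ctrl.finish_job(): hands the job in; it is judged then, once.
Trained networks look in a picture, given as the dict that the camera call returned (one of the last four; its "shot" number tells which), for a name from the list of things; names that differ only in an ending like _2 or _b are one class to them, and where a whole thing is asked for, a point or a joint stands for the part that bears it (a point fixed in the world has none). Each returns a list of dicts, best first, with "score" (0 to 1); they miss things now and then, are a little off and sometimes report something else, mostly with a low value. They report only what shows in the picture. A call takes as long as a camera call.
- models.boxes_of(picture, name): "rect" ([left, top, right, bottom] in pixels, round what is visible of it).
The state is a dict: "clock": time; "qpos": joint angles; "qd": joint speeds; "tau": joint torques, N m; "eef_pos": TCP position; "tool_rot": TCP orientation; "force": force on the tool from outside, world axes, zero at the start; "torque": the same for the moment, N m; "width": finger opening in mm; "gripper_force": force on a finger pad.
Only numpy, scipy, OpenCV 4.12 (cv2) and the standard library are available. Lean on these libraries where they do the work, as an engineer would, in place of code of your own. Each camera call takes 0.05 s, during which the arm holds its last target. There are 200 camera calls.

## Task

The microscope's white ceramic insulator is brittle: handle it only with light touches (under 10 N from the fingers) and never knock it or let it fall. Slide it, upright and without lifting it, along the bench into the mouth of the standing trough of the tilting cradle until it stands against the trough's back; then tip it over into the trough, swinging the trough down with it, until the trough lies flat with the insulator lying on its side in it. Leave everything else on the bench as it is.

Things in the scene. Friction and masses are not known exactly. Their poses are not given: they have to be found in the camera images.
- insulator: The brittle insulator: a smooth solid white ceramic cylinder, 40 mm in diameter and 80 mm tall, about 200 g, with a flush steel band near each end, standing upright on the bench. Origin: centre of its underside; z runs along its axis to its top.
- insulator_mid (a point): The middle of the insulator, on its axis, 40 mm from either end.
- cradle: Fixed foot of the tilting cradle: aluminium plate 105 x 100 x 4 mm with hinge cheeks 24 mm high at y = +-40 mm. Origin: on the bench, straight under the hinge axis, which runs along y 12 mm above the bench. x is level, from the open mouth side (-x, bare bench) to where the trough lies down (+x, the plate). Seated upright, the insulator has its axis at x = -20 mm, y = 0.
- trough_seat (a point): On the face of the black plastic trough's back, 41 mm along it from the hinge. Back 20 mm wide, 82 mm long, its face in line with the hinge axis; two flared wings reach 21 mm forward of it, 56 mm apart at the edges. Axes turn with the trough: z along it away from the hinge, x out of its rear. With the trough flat, the insulator's upper side is 52 mm above the bench.
- trough (a joint): Angle of the trough in rad: 0 standing upright with its mouth to the foot's -x, 1.571 lying flat with its mouth up; the hard stop is at 1.62, 3 degrees past flat. Its stiff hinge (about 0.2 N m of friction) stays wherever it is left. It starts between 0 and 0.2.
- cap: Bystander: a small steel gun cap 38 mm across and 26 mm high. Origin: centre of its underside.
- jar: Bystander: an amber jar 48 mm across and 55 mm high with a black lid. Origin: centre of its underside.
- flange: Bystander: a steel flange ring 64 mm across and 12 mm high, lying flat. Origin: centre of its underside.
- driver: Bystander: a screwdriver 170 mm long, lying. Origin: centre of its length, on the bench.
- beaker: Bystander: a glass beaker 68 mm across and 85 mm high. Origin: centre of its underside.
- wash: Bystander: a white wash bottle 66 mm across and 170 mm high. Origin: centre of its underside.
- stubbox: Bystander: a grey open divided box 100 x 140 x 28 mm. Origin: centre of its underside.

How it is judged:
By the outcome, as a careful person would: the job done as asked, in the order asked, and still so for the second after the job is handed in, with the robot touching nothing.
It also fails if it takes over 58 s, if anything falls off the work surface, if the arm or the gripper's body presses on something with over 40 N, if the wrist force passes 120 N, or if a joint passes its speed limit or range.

## Working session

There is one attempt and no reset: what is moved stays moved. The work goes in short steps, Python scripts to look and compute and a shell command to move; the robot and the scene stay as the last step left them, time stands still between calls to the robot, and variables do not carry over. Pictures are saved under pics/ and viewed, at most 12 in all, crops included, and the job is handed in when it is done.

```bash
mkdir -p pics; ls
python3 - <<'E'
from cell import status,get_image,models
import cv2,numpy as np
s=status.read_state();print(s)
for n in("scene","top"):
    p=get_image(n);cv2.imwrite(f"pics/{n}0.png",p["color"][:,:,::-1])
    print(n,p["fx"],p["fy"],p["cx"],p["cy"],p["position"],p["rotation"],[k for k in p])
    for t in("insulator","cradle","trough","cap","jar","flange","driver","beaker","wash","stubbox"):
        print(t,[(np.round(b["rect"]).tolist(),round(b["score"],2)) for b in models.boxes_of(p,t)[:2]])
E
```

```text
pics
{'clock': 0.0, 'qpos': array([ 1.22317808,  0.62933826,  0.03842633,  1.51837606, -0.02699969,
        0.99628479, -0.02002342]), 'qd': array([-6.48587895e-05, -2.62547998e-04,  1.37659897e-03, -1.60275638e-06,
       -1.63440656e-03,  8.92041709e-04, -3.91425199e-04]), 'tau': array([ 1.31222252e-03, -5.63403940e+01,  1.22596063e+00, -1.93444455e+01,
        1.06939909e-02,  1.06661010e-02, -3.22169235e-06]), 'eef_pos': array([ 180.62945274, -623.74797239,  230.39131868]), 'tool_rot': array([-3.13970376e+00,  1.57770267e-05,  2.81807463e-01]), 'force': array([0.35998965, 0.33518376, 0.18716742]), 'torque': array([0.04152481, 0.0503701 , 0.00848065]), 'gripper_force': 0.0, 'width': 85.34244501259928}
scene 479.74717644398584 479.74717644398584 310.8189596256908 242.47603421824834 [1162.43359917  664.28644411  686.45517772] [ 0.96991531 -0.01062227  2.39732864] ['color', 'z_map', 'fx', 'fy', 'cx', 'cy', 'position', 'rotation', 'shot']
insulator [([265.0, 210.0, 282.0, 245.0], 0.96)]
cradle [([289.0, 230.0, 348.0, 303.0], 0.75), ([178.0, 186.0, 228.0, 227.0], 0.16)]
trough [([291.0
[... 633 characters left out ...]
', 'fx', 'fy', 'cx', 'cy', 'position', 'rotation', 'shot']
insulator [([377.0, 215.0, 402.0, 239.0], 0.62)]
cradle [([269.0, 190.0, 333.0, 246.0], 0.81), ([376.0, 167.0, 401.0, 196.0], 0.51)]
trough [([314.0, 203.0, 335.0, 235.0], 0.6), ([107.0, 174.0, 184.0, 198.0], 0.58)]
cap [([331.0, 278.0, 351.0, 293.0], 0.61)]
jar [([321.0, 151.0, 344.0, 176.0], 0.91), ([274.0, 191.0, 331.0, 246.0], 0.7)]
flange [([372.0, 167.0, 403.0, 194.0], 0.89)]
driver [([106.0, 175.0, 185.0, 196.0], 0.84), ([316.0, 203.0, 334.0, 234.0], 0.37)]
beaker [([125.0, 233.0, 168.0, 263.0], 0.58), ([373.0, 167.0, 401.0, 194.0], 0.3)]
wash [([92.0, 324.0, 150.0, 361.0], 0.63)]
stubbox [([465.0, 175.0, 538.0, 234.0], 0.68)]
```

```bash
cat > h.py <<'E'
import numpy as np,cv2
from scipy.spatial.transform import Rotation as Ro
from cell import status,get_image,models
def cloud(p):
    z=p["z_map"];v,u=np.mgrid[:480,:640]
    c=np.stack([(u-p["cx"])/p["fx"]*z,-(v-p["cy"])/p["fy"]*z,-z],-1)
    w=c@Ro.from_euler("xyz",p["rotation"]).as_matrix().T+p["position"]
    w[z==0]=np.nan
    return w
E
python3 - <<'E'
from h import *
a=cv2.imread("pics/top0.png")[140:310,250:550];b=cv2.imread("pics/scene0.png")[180:320,170:400]
a=cv2.resize(a,(640,363),interpolation=2);b=cv2.resize(b,(390,237),interpolation=2)
cv2.imwrite("pics/t1.png",cv2.resize(cv2.imread("pics/top0.png")[140:310,250:550],(800,453),interpolation=cv2.INTER_CUBIC))
cv2.imwrite("pics/s1.png",cv2.resize(cv2.imread("pics/scene0.png")[180:320,170:400],(800,487),interpolation=cv2.INTER_CUBIC))
for n in("scene","top"):
    p=get_image(n);w=cloud(p)
    print(n,"bench z",np.nanmedian(w[...,2]))
    R={"top":dict(ins=[377,215,402,239],cradle=[265,186,337,250],jar=[321,151,344,176],flange=[372,167,403,194],cap=[331,278,351,293]),
       "scene":dict(ins=[265,210,282,245],cradle=[289,230,330,300],jar=[249,266,271,292],flange=[221,248,249,265],cap=[330,233,343,242])}[n]
    for k,(l,t,r,bb) in R.items():
        q=w[t:bb,l:r].reshape(-1,3);q=q[q[:,2]>7]
        print(k,len(q),np.nanpercentile(q,[2,50,98],axis=0).round(0).tolist())
        if k in("ins","cradle"):
            for lo,hi in((7,14),(14,20),(20,30),(30,45),(45,60),(60,75),(75,95)):
                s=q[(q[:,2]>lo)&(q[:,2]<hi)]
                if len(s)>3:print("  ",lo,hi,len(s),s.mean(0).round(1),s.min(0).round(0),s.max(0).round(0))
E
```

```text
scene bench z -0.7413708833213377
ins 479 [[530.0, -153.0, 9.0], [553.0, -127.0, 53.0], [566.0, -119.0, 80.0]]
   7 14 38 [ 553.5 -127.9   10.2] [ 530. -148.    7.] [ 566. -119.   14.]
   14 20 34 [ 553.1 -126.6   17.3] [ 531. -145.   14.] [ 566. -117.   20.]
   20 30 52 [ 552.2 -127.3   25.3] [ 529. -145.   20.] [ 566. -118.   30.]
   30 45 78 [ 554.9 -127.5   37.6] [ 536. -145.   30.] [ 566. -119.   45.]
   45 60 76 [ 553.6 -126.3   52.7] [ 534. -142.   45.] [ 565. -117.   60.]
   60 75 81 [ 553.9 -126.5   67.9] [ 533. -142.   60.] [ 566. -116.   75.]
   75 95 120 [ 545.6 -137.6   78.6] [ 526. -159.   76.] [ 566. -118.   82.]
cradle 812 [[520.0, -17.0, 10.0], [572.0, 6.0, 47.0], [603.0, 24.0, 93.0]]
   7 14 55 [565.7   7.9  11.2] [433. -49.   7.] [619.  49.  14.]
   14 20 120 [561.3   6.8  17.1] [436. -46.  14.] [607.  25.  20.]
   20 30 107 [565.9   2.9  24. ] [517. -21.  20.] [606.  26.  30.]
   30 45 113 [567.8   1.5  37.7] [530. -19.  30.] [585.  14.  45.]
   45 60 121 [567.9   2.3  52.8] [524. -18.  45.] [585.  15.  60.]
   60 75 115 [568.1   3.3  67.8] [528. -17.  60.] [586. 
[... 999 characters left out ...]
5.0, 96.0]]
   7 14 96 [569.8  55.4   8.1] [513. -17.   7.] [621. 110.  14.]
   14 20 60 [550.6   5.6  17.7] [510. -23.  14.] [603.  21.  20.]
   20 30 74 [556.5   4.7  23.5] [510. -21.  20.] [602.  23.  30.]
   30 45 24 [565.6  -5.   36.3] [524. -21.  30.] [579.   7.  45.]
   45 60 30 [562.4  -3.9  52.6] [522. -21.  45.] [578.   7.  59.]
   60 75 26 [566.3  -3.   68.4] [523. -18.  63.] [579.   9.  75.]
   75 95 94 [560.    2.3  89.2] [523. -18.  75.] [582.  15.  95.]
jar 400 [[662.0, -36.0, 15.0], [679.0, -15.0, 53.0], [702.0, 2.0, 58.0]]
flange 368 [[623.0, -175.0, 8.0], [650.0, -146.0, 11.0], [677.0, -117.0, 16.0]]
cap 220 [[401.0, -55.0, 14.0], [416.0, -38.0, 21.0], [431.0, -20.0, 28.0]]
```

View pics/t1.png

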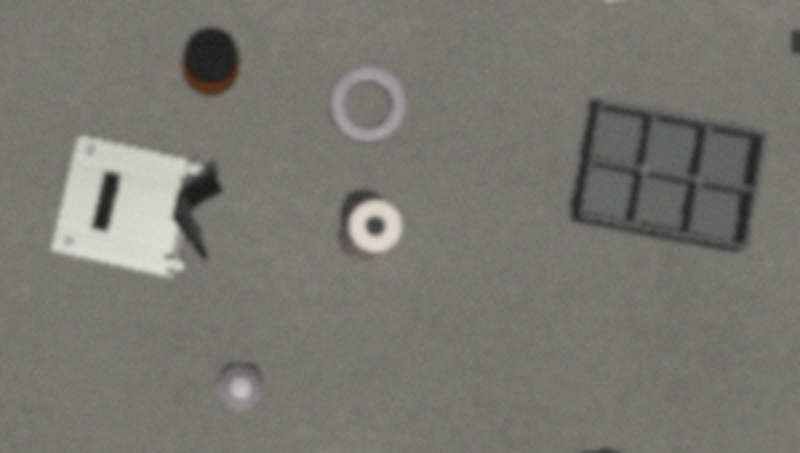

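View pics/s1.png

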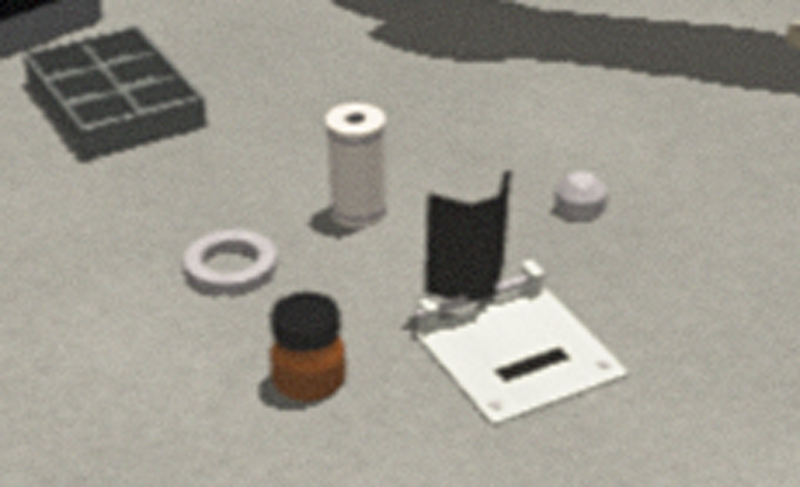

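The top view shows the insulator at crop (375,226), with the cradle to its left, its mouth facing right toward the insulator and its yaw at roughly 78°. The scene view confirms the trough is standing and there is clear bench between the two. Next I'll fit the exact poses.

```bash
cat >> h.py <<'E'
from scipy.optimize import least_squares
def plate(p,w,box):
    l,t,r,b=box;c=p["color"].astype(int);m=np.zeros((480,640),bool);m[t:b,l:r]=True
    z=w[...,2];br=c.min(-1)>(150);m&=br&(z>0)&(z<9)
    return w[m]
def circ(q,r=20):
    f=least_squares(lambda x:np.hypot(q[:,0]-x[0],q[:,1]-x[1])-r,q[:,:2].mean(0),loss="soft_l1");return f.x
E
python3 - <<'E'
from h import *
B={"top":([260,180,340,255],[372,210,407,244]),"scene":([289,225,355,306],[262,206,285,248])}
for n in B:
    p=get_image(n);w=cloud(p);q=plate(p,w,B[n][0])
    (c,s,a)=cv2.minAreaRect(q[:,:2].astype(np.float32))
    print(n,"plate",len(q),np.round(c,1),np.round(s,1),a, q[:,2].mean(), cv2.boxPoints((c,s,a)).round(0).tolist())
    l,t,r,b=B[n][1];q=w[t:b,l:r].reshape(-1,3)
    top=q[(q[:,2]>76)];e=cv2.minEnclosingCircle(top[:,:2].astype(np.float32));print("ins top",np.median(top,0),top.mean(0),e)
    s=q[(q[:,2]>10)&(q[:,2]<70)];print("side circ",len(s),circ(s))
    # in plate frame: trough/cheek points
    th=np.deg2rad(a); 
    for k in range(4):
        d=np.array([np.cos(th),np.sin(th)])
        if d[1]>.8:break
        th+=np.pi/2
    e=np.array([-d[1],d[0]]);l,t,r,b=B[n][0];q=w[t-30:b,l:r].reshape(-1,3);col=p["color"][t-30:b,l:r].reshape(-1,3).astype(int)
    L=np.c_[(q[:,:2]-c)@d,(q[:,:2]-c)@e,q[:,2]];dark=col.max(1)<90
    print("yaw",np.rad2deg(th),th,"plate half", )
    P=plate(p,w,B[n][0]);PL=np.c_[(P[:,:2]-c)@d,(P[:,:2]-c)@e];print("plate ext",np.percentile(PL,[1,99],axis=0).round(1).tolist())
    k=(~dark)&(L[:,2]>14)&(L[:,2]<28)&(abs(L[:,1])>30)&(abs(L[:,1])<48)
    for sg in(1,-1):
        m=k&(sg*L[:,1]>0);print("cheek",sg,m.sum(),L[m].mean(0).round(1) if m.sum() else 0, np.percentile(L[m],[5,95],axis=0).round(0).tolist() if m.sum() else 0)
    for z0 in range(20,100,10):
        m=dark&(abs(L[:,2]-z0)<5);m2=m&(abs(L[:,1])<10)
        if m.sum()>5:print(z0,m.sum(),"x",np.percentile(L[m,0],[5,50,95]).round(1),"y",np.percentile(L[m,1],[5,50,95]).round(1),"centre x",np.percentile(L[m2,0],[10,50,90]).round(1) if m2.any() else '')
E
```

```text
top plate 1645 [567.9  59.8] [102.2 100.9] 76.66302490234375 3.633660550440775 [[507.0, 22.0], [605.0, -2.0], [629.0, 98.0], [531.0, 121.0]]
ins top [ 541.67974955 -141.97293281   79.61836984] [ 541.4926718  -141.42524959   79.59601051] ((541.5765991210938, -141.37423706054688), 20.323808670043945)
side circ 70 [ 541.70849397 -141.66616841]
yaw 76.66302490234376 1.3380221990843029 plate half
plate ext [[-47.2, -49.1], [49.2, 48.7]]
cheek 1 42 [-54.7  38.9  21.4] [[-61.0, 31.0, 16.0], [-48.0, 46.0, 26.0]]
cheek -1 28 [-53.2 -41.1  22.1] [[-60.0, -46.0, 18.0], [-47.0, -37.0, 25.0]]
20 55 x [-69.5 -57.5 -25.7] y [-134.8 -108.8   -0.6] centre x [-58.3 -57.9 -57.6]
30 64 x [-74.2 -57.1 -25.4] y [-128.7 -111.7    4.1] centre x [-57.4 -57.1 -56.9]
40 25 x [-75.7 -56.6 -39.9] y [-112.6  -23.1    6.7] centre x [-56.7 -56.3 -56. ]
50 239 x [-64.6 -47.3 -28.8] y [-147.6 -127.6  -19.4] centre x [-55.8 -55.4 -54.9]
60 115 x [-66.  -48.5 -31.3] y [-145.7 -127.4   -7.8] centre x [-55.2 -54.6 -54.4]
70 18 x [-72.1 -58.2 -53.4] y [-27.2 -16.    6.2] centre x [-54.  -53.8 -53.3]
80 21 x [-73.2 -59.1 -
[... 475 characters left out ...]
0.17687468]
yaw 408.174129486084 7.123982480993836 plate half
plate ext [[-74.6, -153.9], [79.4, 156.7]]
cheek 1 19 [55.7 41.7 17.3] [[25.0, 30.0, 14.0], [74.0, 47.0, 22.0]]
cheek -1 0 0 0
20 68 x [25.7 48.2 71.4] y [19.6 33.5 39. ] centre x [22.1 22.2 22.2]
30 75 x [25.  48.3 69. ] y [18.2 34.3 38.9] centre x [22.3 22.3 22.4]
40 73 x [25.2 46.  71.2] y [25.7 34.8 40.4] centre x 
50 66 x [27.7 50.6 68.9] y [29.9 36.  40.8] centre x 
60 76 x [23.1 46.1 68.7] y [19.3 35.9 42.5] centre x [20.4 20.5 20.5]
70 79 x [23.2 46.1 70.8] y [21.5 36.7 42.2] centre x [20.6 20.6 20.6]
80 84 x [23.5 47.2 68.5] y [26.3 37.8 43.1] centre x 
90 79 x [21.2 46.1 68.4] y [16.2 38.  43.1] centre x [18.9 19.8 20.8]
```

```bash
R='{"delta_pos":[1.745,2.16,0],"yaw":0.0528}'; unset R
python3 -m handwheel '[{"delta_pos":[1.745,2.16,0],"yaw":0.0528},{"delta_pos":[1.745,2.16,0],"yaw":0.0528},{"delta_pos":[1.745,2.16,0],"yaw":0.0528},{"delta_pos":[1.745,2.16,0],"yaw":0.0528},{"delta_pos":[1.745,2.16,0],"yaw":0.0528},{"delta_pos":[1.745,2.16,0],"yaw":0.0528},{"delta_pos":[1.745,2.16,0],"yaw":0.0528},{"delta_pos":[1.745,2.16,0],"yaw":0.0528},{"delta_pos":[1.745,2.16,0],"yaw":0.0528},{"delta_pos":[1.745,2.16,0],"yaw":0.0528}]' -0.43
python3 -m handwheel '[{"delta_pos":[1.745,2.16,0],"yaw":0.0528},{"delta_pos":[1.745,2.16,0],"yaw":0.0528},{"delta_pos":[1.745,2.16,0],"yaw":0.0528},{"delta_pos":[1.745,2.16,0],"yaw":0.0528},{"delta_pos":[1.745,2.16,0],"yaw":0.0528},{"delta_pos":[1.745,2.16,0],"yaw":0.0528},{"delta_pos":[1.745,2.16,0],"yaw":0.0528},{"delta_pos":[1.745,2.16,0],"yaw":0.0528},{"delta_pos":[1.745,2.16,0],"yaw":0.0528},{"delta_pos":[1.745,2.16,0],"yaw":0.0528}]'
python3 -m handwheel '[{"delta_pos":[0,0,0]},{"delta_pos":[0,0,0]}]'
python3 -c "
from cell import status
s=status.read_state();print(s['qpos'].round(2))"
```

```text
clock: 2.13
eef_pos: [356.0, -407.4, 231.5]
tool_rot: [3.141, 0.0, 0.812]
force: [0.2, -0.6, 0.0]
width: 24.1
gripper_force: 0.0
clock: 2.97
eef_pos: [530.6, -191.3, 231.5]
tool_rot: [3.141, 0.0, 1.34]
force: [0.5, 0.5, 0.4]
width: 24.7
gripper_force: 0.0
[ 0.48  0.51 -0.28  1.76  0.17  0.89 -0.1 ]schema error: expected keys delta_pos, yaw
```

```bash
python3 -m handwheel '[{"delta_pos":[0,0,-2],"yaw":0},{"delta_pos":[0,0,-2],"yaw":0},{"delta_pos":[0,0,-2],"yaw":0},{"delta_pos":[0,0,-2],"yaw":0},{"delta_pos":[0,0,-2],"yaw":0},{"delta_pos":[0,0,-2],"yaw":0},{"delta_pos":[0,0,-2],"yaw":0},{"delta_pos":[0,0,-2],"yaw":0},{"delta_pos":[0,0,-2],"yaw":0},{"delta_pos":[0,0,-2],"yaw":0}]'
python3 - <<'E'
from h import *
p=get_image("scene");cv2.imwrite("pics/s2.png",cv2.resize(p["color"][130:320,170:400,::-1],(720,595),interpolation=2))
p=get_image("top");w=cloud(p);cv2.imwrite("pics/t2.png",cv2.resize(p["color"][170:280,290:440,::-1],(780,572),interpolation=2))
E
```

```text
clock: 3.8
eef_pos: [530.0, -192.6, 30.5]
tool_rot: [3.141, 0.0, 1.338]
force: [-0.2, 0.8, -0.6]
width: 23.7
gripper_force: 0.0
```

View pics/s2.png

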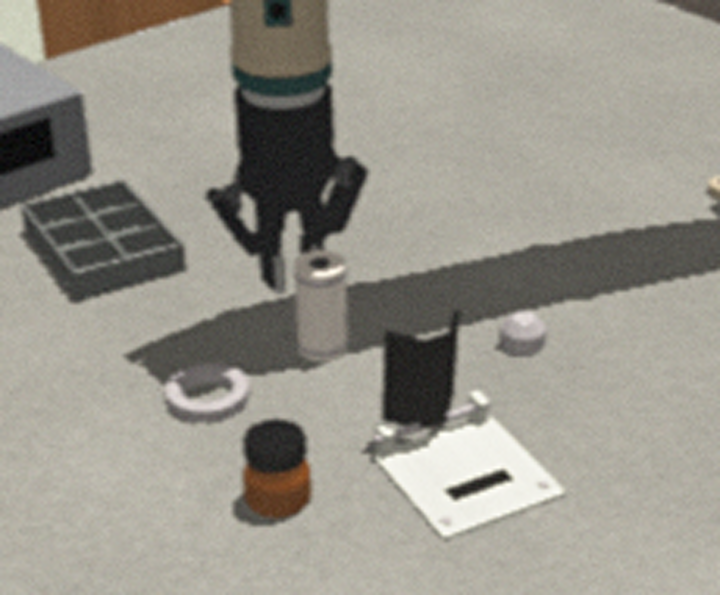

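View pics/t2.png

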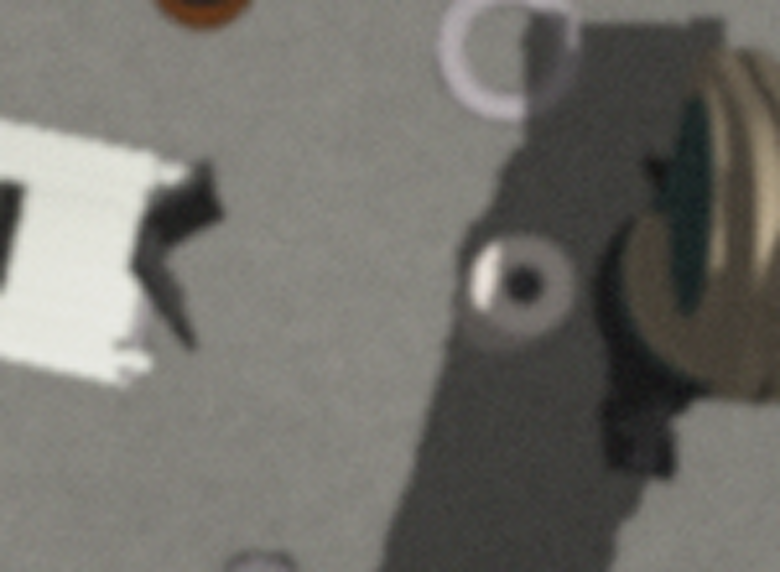

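The insulator stands clear in front of the gripper, with the V-gap of the fingers (scene crop (290,265)) lined up behind it. I'll lower a little and approach.

```bash
python3 -m handwheel '[{"delta_pos":[0,0,-0.6],"yaw":0},{"delta_pos":[0,0,-0.6],"yaw":0},{"delta_pos":[0.1,0.4,0],"yaw":0},{"delta_pos":[0.1,0.4,0],"yaw":0},{"delta_pos":[0.1,0.4,0],"yaw":0},{"delta_pos":[0.05,0.2,0],"yaw":0},{"delta_pos":[0.05,0.2,0],"yaw":0},{"delta_pos":[0.05,0.2,0],"yaw":0},{"delta_pos":[0.05,0.2,0],"yaw":0},{"delta_pos":[0.05,0.2,0],"yaw":0}]'
python3 -m handwheel '[{"delta_pos":[0.05,0.2,0],"yaw":0},{"delta_pos":[0.05,0.2,0],"yaw":0},{"delta_pos":[0.05,0.2,0],"yaw":0},{"delta_pos":[0.05,0.2,0],"yaw":0},{"delta_pos":[0.05,0.2,0],"yaw":0}]'
cat >> h.py <<'E'
O=np.array([554.8,4.3]);D=np.array([np.cos(1.338),np.sin(1.338)]);E_=np.array([-D[1],D[0]])
def cf(xy):v=np.asarray(xy)[:2]-O;return np.array([v@D,v@E_]).round(1)
def ins():
    # insulator top from the top and scene cameras, cradle frame
    for n in("top","scene"):
        p=get_image(n);w=cloud(p);b=models.boxes_of(p,"insulator")
        if not b: print(n,"none");continue
        l,t,r,bb=np.round(b[0]["rect"]).astype(int);q=w[t-3:bb+3,l-3:r+3].reshape(-1,3);c=p["color"][t-3:bb+3,l-3:r+3].reshape(-1,3)
        m=(q[:,2]>70)&(q[:,2]<90)&(c.min(1)>95)
        q=q[m]
        if len(q)<10: print(n,"few",b[0]);continue
        f=circ(q[:0]) if 0 else None
        e=cv2.minEnclosingCircle(q[:,:2].astype(np.float32))
        print(n,round(b[0]["score"],2),len(q),"mean",cf(q.mean(0)),"circ",cf(e[0]),round(e[1],1),"z",q[:,2].mean().round(1))
    s=status.read_state();print("tcp",cf(s["eef_pos"]),s["eef_pos"].round(1),"F",s["force"].round(1),s["clock"].round(2))
E
python3 -c "
from h import *
ins()"
```

```text
clock: 4.73
eef_pos: [535.3, -170.3, 19.4]
tool_rot: [3.141, 0.0, 1.338]
force: [-0.2, 0.1, 0.2]
width: 24.6
gripper_force: 0.0
clock: 5.15
eef_pos: [537.8, -161.1, 19.6]
tool_rot: [3.141, 0.001, 1.337]
force: [-0.6, -2.4, 3.7]
width: 24.8
gripper_force: 0.6
top 0.53 84 mean [-128.3  -16.8] circ [-134.3  -18.5] 16.8 z 79.9
scene 0.82 133 mean [-130.7  -25.7] circ [-134.8  -22.8] 21.8 z 77.5Traceback (most recent call last):
  File "<string>", line 3, in <module>
    ins()
    ~~~^^
  File "h.py", line 31, in ins
    s=status.read_state();print("tcp",cf(s["eef_pos"]),s["eef_pos"].round(1),"F",s["force"].round(1),s["clock"].round(2))
                                                                                                     ^^^^^^^^^^^^^^^^
AttributeError: 'float' object has no attribute 'round'
```

```bash
sed -i 's/s\["clock"\].round(2)/s["clock"],s["gripper_force"]/' h.py
python3 - <<'E'
from h import *
for i in range(2):
    p=get_image("scene");s=status.read_state();print(s["force"].round(1),s["torque"].round(2),s["gripper_force"])
cv2.imwrite("pics/s3.png",cv2.resize(p["color"][180:260,240:340,::-1],(750,600),interpolation=2))
E
```

```text
[-0.8 -2.   4. ] [-0.29  0.07 -0.02] 0.1883995276875794
[-1.1 -1.7  3.4] [-0.29  0.08  0.01] 0.1796899235341698
```

View pics/s3.png

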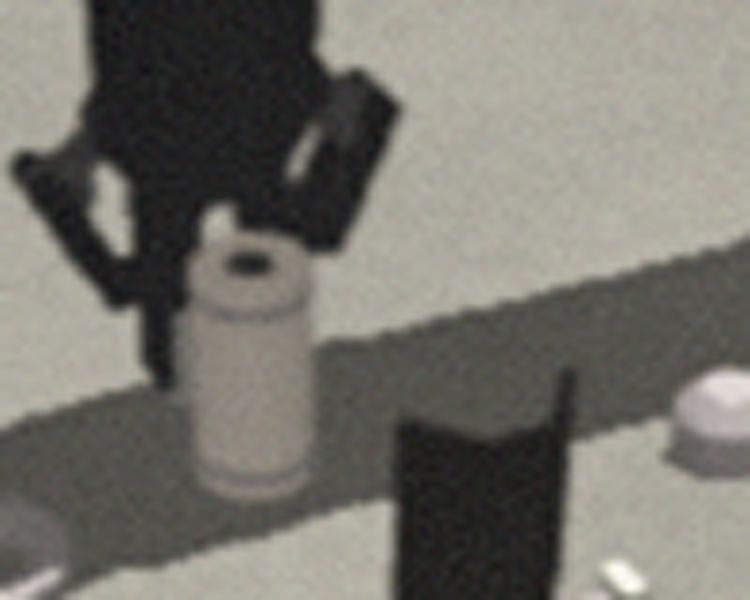

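The insulator is upright and nested against the fingers. I'll back off to relax the vertical drag, then push.

```bash
python3 -m handwheel '[{"delta_pos":[-0.1,-0.4,0],"yaw":0},{"delta_pos":[0,0,0.3],"yaw":0},{"delta_pos":[0,0,0],"yaw":0},{"delta_pos":[0,0,0],"yaw":0},{"delta_pos":[0.05,0.2,0],"yaw":0},{"delta_pos":[0.05,0.2,0],"yaw":0},{"delta_pos":[0,0.2,0],"yaw":0},{"delta_pos":[0,0.2,0],"yaw":0},{"delta_pos":[0,0.2,0],"yaw":0},{"delta_pos":[0,0.2,0],"yaw":0}]'
python3 -m handwheel '[{"delta_pos":[0,0.2,0],"yaw":0},{"delta_pos":[0,0.2,0],"yaw":0},{"delta_pos":[0,0.2,0],"yaw":0},{"delta_pos":[0,0.2,0],"yaw":0},{"delta_pos":[0,0.2,0],"yaw":0}]'
python3 -c "
from h import *
ins()"
```

```text
clock: 6.28
eef_pos: [537.8, -152.2, 22.3]
tool_rot: [-3.142, 0.0, 1.338]
force: [0.5, -0.9, -0.7]
width: 24.4
gripper_force: 0.4
clock: 6.7
eef_pos: [537.8, -142.2, 22.3]
tool_rot: [-3.142, -0.0, 1.338]
force: [0.2, -0.6, -0.6]
width: 24.0
gripper_force: 0.4
top 0.77 76 mean [-110.   -12.4] circ [-115.4  -14.4] 16.8 z 79.5
scene 0.8 141 mean [-113.4  -21.3] circ [-125.3  -14.6] 30.5 z 77.2
tcp [-146.4  -17.2] [ 537.8 -142.1   22.3] F [ 0.7 -0.2  0.4] 6.9 0.0
```

```bash
python3 -m handwheel '[{"delta_pos":[0,0.2,0],"yaw":0},{"delta_pos":[0,0.3,0],"yaw":0},{"delta_pos":[0,0.3,0],"yaw":0},{"delta_pos":[0,0.3,0],"yaw":0},{"delta_pos":[0,0.3,0],"yaw":0},{"delta_pos":[0,0.3,0],"yaw":0},{"delta_pos":[0,0.3,0],"yaw":0},{"delta_pos":[0,0.3,0],"yaw":0},{"delta_pos":[0,0.3,0],"yaw":0},{"delta_pos":[0,0.3,0],"yaw":0}]'
python3 -m handwheel '[{"delta_pos":[0,0.3,0],"yaw":0},{"delta_pos":[0,0.3,0],"yaw":0},{"delta_pos":[0,0.3,0],"yaw":0},{"delta_pos":[0,0.3,0],"yaw":0},{"delta_pos":[0,0.3,0],"yaw":0},{"delta_pos":[0,0.3,0],"yaw":0},{"delta_pos":[0,0.3,0],"yaw":0},{"delta_pos":[0,0.3,0],"yaw":0},{"delta_pos":[0,0.3,0],"yaw":0},{"delta_pos":[0,0.2,0],"yaw":0}]'
python3 - <<'E'
from h import *
ins()
p=get_image("top");cv2.imwrite("pics/t4.png",cv2.resize(p["color"][190:260,290:390,::-1],(800,560),interpolation=2))
E
```

```text
clock: 7.73
eef_pos: [537.8, -113.1, 22.3]
tool_rot: [3.142, 0.0, 1.338]
force: [-0.4, -1.3, 0.4]
width: 24.3
gripper_force: 0.4
clock: 8.57
eef_pos: [537.8, -83.8, 22.3]
tool_rot: [-3.141, -0.0, 1.338]
force: [0.5, -1.3, -0.0]
width: 24.1
gripper_force: 0.4
top 0.49 43 mean [-50.3   2.4] circ [-53.1   1.4] 13.5 z 79.1
scene 0.92 151 mean [-56.1  -8.5] circ [-42.7 -13.7] 39.5 z 77.6
tcp [-90.   -3.8] [537.7 -84.1  22.3] F [-0.6 -0.7 -0.6] 8.7667 0.0
```

View pics/t4.png

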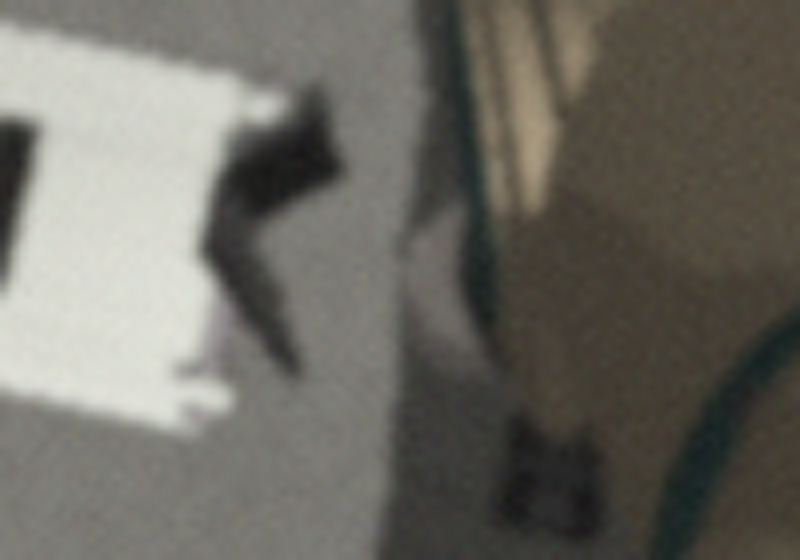

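The insulator is upright at the mouth, about 4 mm off the centreline on the far side: its top edge is at (410,265) and the wing midpoint at (320,270). I'll correct that, then back off, raise so the gripper body clears the trough top, and push straight in.

```bash
python3 -m handwheel '[{"delta_pos":[-0.02,0.25,0],"yaw":0},{"delta_pos":[-0.02,0.25,0],"yaw":0},{"delta_pos":[-0.02,0.25,0],"yaw":0},{"delta_pos":[-0.02,0.25,0],"yaw":0},{"delta_pos":[-0.02,0.25,0],"yaw":0},{"delta_pos":[-0.05,-0.2,0],"yaw":0},{"delta_pos":[-0.09,-0.4,0],"yaw":0},{"delta_pos":[0,0,0.6],"yaw":0},{"delta_pos":[0,0,0.5],"yaw":0},{"delta_pos":[0,0,0],"yaw":0}]'
python3 -m handwheel '[{"delta_pos":[0.05,0.2,0],"yaw":0},{"delta_pos":[0.05,0.2,0],"yaw":0},{"delta_pos":[0.04,0.2,0],"yaw":0},{"delta_pos":[0.05,0.2,0],"yaw":0},{"delta_pos":[0.05,0.2,0],"yaw":0},{"delta_pos":[0.04,0.2,0],"yaw":0},{"delta_pos":[0.05,0.2,0],"yaw":0},{"delta_pos":[0.05,0.2,0],"yaw":0}]'
python3 - <<'E'
from h import *
ins()
p=get_image("top");a=cv2.resize(p["color"][190:260,290:390,::-1],(800,560),interpolation=2)[:,:400]
p=get_image("scene");b=cv2.resize(p["color"][180:300,270:355,::-1],(397,560),interpolation=2)
cv2.imwrite("pics/m5.png",np.hstack([a,b]))
E
```

```text
clock: 9.65
eef_pos: [536.2, -78.1, 34.5]
tool_rot: [3.14, -0.0, 1.337]
force: [0.2, 0.2, 0.0]
width: 24.2
gripper_force: 0.0
clock: 10.32
eef_pos: [539.2, -61.8, 33.3]
tool_rot: [-3.142, 0.0, 1.338]
force: [-1.0, -1.1, 1.1]
width: 24.7
gripper_force: 0.9
top 0.6 55 mean [-28.7   4.5] circ [-29.5   4.7] 13.6 z 79.0
scene 0.53 123 mean [-38.1  -1.5] circ [-44.7   7.5] 31.1 z 78.2
tcp [-67.6  -0. ] [539.2 -61.5  33.2] F [-0.3  0.2  0.3] 10.5167 0.21779143251478672
```

View pics/m5.png

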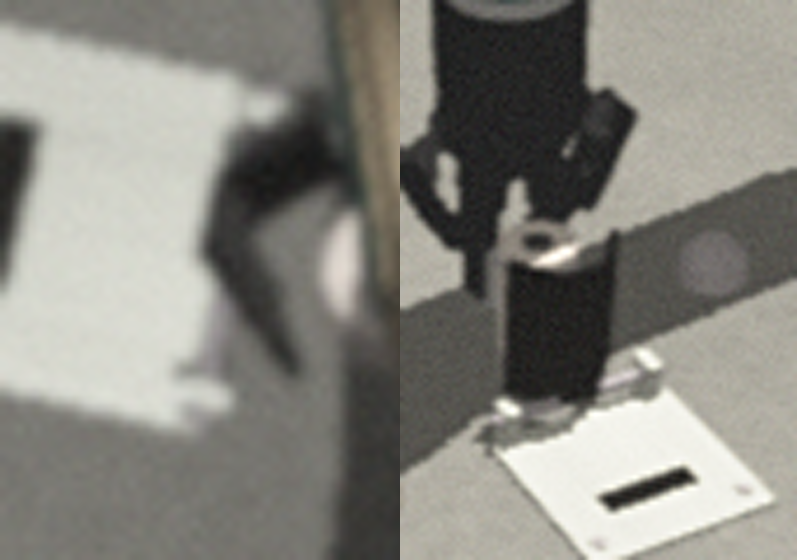

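The insulator's leading edge at (320,270) is centred between the wing tips, upright. I'll keep pushing gently, watching the force.

```bash
python3 -m handwheel '[{"delta_pos":[0.05,0.2,0],"yaw":0},{"delta_pos":[0.05,0.2,0],"yaw":0},{"delta_pos":[0.04,0.2,0],"yaw":0},{"delta_pos":[0.05,0.2,0],"yaw":0},{"delta_pos":[0.05,0.2,0],"yaw":0}]'
python3 -m handwheel '[{"delta_pos":[0.02,0.1,0],"yaw":0},{"delta_pos":[0.02,0.1,0],"yaw":0},{"delta_pos":[0.02,0.1,0],"yaw":0}]'
python3 -m handwheel '[{"delta_pos":[0.02,0.1,0],"yaw":0},{"delta_pos":[0.02,0.1,0],"yaw":0}]'
python3 -m handwheel '[{"delta_pos":[0.02,0.1,0],"yaw":0}]'
python3 -m handwheel '[{"delta_pos":[0.02,0.1,0],"yaw":0}]'
python3 -c "
from h import *
ins()"
```

```text
clock: 11.03
eef_pos: [541.6, -51.6, 33.3]
tool_rot: [-3.142, -0.0, 1.338]
force: [0.3, -1.1, 0.7]
width: 24.2
gripper_force: 0.8
clock: 11.28
eef_pos: [542.2, -48.8, 33.3]
tool_rot: [3.142, 0.0, 1.338]
force: [-0.4, -0.9, 0.5]
width: 24.3
gripper_force: 0.8
clock: 11.45
eef_pos: [542.6, -46.9, 33.3]
tool_rot: [3.142, 0.0, 1.338]
force: [-0.2, -1.0, 0.5]
width: 24.2
gripper_force: 0.8
clock: 11.53
eef_pos: [542.8, -45.8, 33.3]
tool_rot: [3.142, -0.0, 1.338]
force: [-0.1, -1.4, 0.0]
width: 23.9
gripper_force: 0.8
clock: 11.62
eef_pos: [543.0, -44.8, 33.3]
tool_rot: [-3.142, -0.0, 1.338]
force: [-0.4, -0.6, 0.6]
width: 24.1
gripper_force: 0.8
top 0.37 23 mean [-10.7   9.3] circ [-11.6   9.5] 10.6 z 78.1
scene 0.39 74 mean [-28.6   3.7] circ [-27.3   7.4] 33.8 z 78.9
tcp [-50.4   0.2] [543.  -44.7  33.2] F [ 1.1 -1.2 -0.5] 11.8167 0.5276808561757207
```

```bash
for i in 1; do
python3 -m handwheel '[{"delta_pos":[0.02,0.1,0],"yaw":0}]'
python3 -m handwheel '[{"delta_pos":[0.02,0.1,0],"yaw":0}]'
python3 -m handwheel '[{"delta_pos":[0.02,0.1,0],"yaw":0}]'; done | grep -v rot
```

```text
clock: 11.9
eef_pos: [543.2, -44.1, 33.3]
force: [-0.4, -1.2, 0.4]
width: 24.1
gripper_force: 0.8
clock: 11.98
eef_pos: [543.4, -43.0, 33.3]
force: [-1.1, -0.9, 0.0]
width: 24.2
gripper_force: 0.8
clock: 12.07
eef_pos: [543.6, -41.9, 33.3]
force: [-0.4, -0.6, 0.8]
width: 24.3
gripper_force: 0.8
```

```bash
(python3 -m handwheel '[{"delta_pos":[0.02,0.1,0],"yaw":0}]'
python3 -m handwheel '[{"delta_pos":[0.02,0.1,0],"yaw":0}]') | egrep "eef|force"
python3 - <<'E'
from h import *
ins()
p=get_image("scene");b=cv2.resize(p["color"][200:290,275:355,::-1],(533,600),interpolation=2)
cv2.imwrite("pics/s6.png",b)
w=cloud(p)
E
```

```text
eef_pos: [543.8, -41.0, 33.4]
force: [-0.6, -2.9, 2.2]
gripper_force: 1.6
eef_pos: [544.1, -40.5, 33.5]
force: [-0.5, -4.0, 2.4]
gripper_force: 2.2
top none
scene 0.4 59 mean [-26.2   4.5] circ [-26.2   5.3] 31.2 z 79.1
tcp [-46.    0.1] [544.1 -40.4  33.5] F [-0.9 -3.   2. ] 12.4333 2.0883496664464474
```

View pics/s6.png

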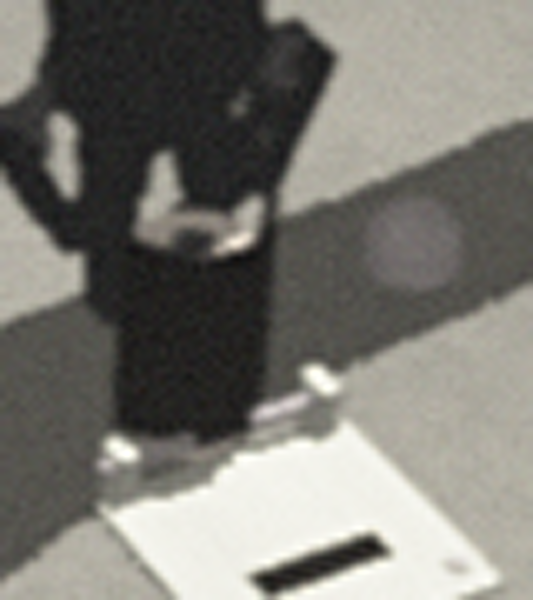

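Contact is confirmed: the push force rose to 4 N with the insulator upright and flat against the trough back. Next I'll back off, nearly close the fingers and raise to about 64 mm, then touch again for tipping.

```bash
python3 -m handwheel '[{"delta_pos":[-0.05,-0.2,0],"yaw":0},{"delta_pos":[-0.07,-0.3,0],"yaw":0},{"delta_pos":[-0.14,-0.6,0],"yaw":0},{"delta_pos":[-0.1,-0.4,0],"yaw":0},{"delta_pos":[0,0,1],"yaw":0},{"delta_pos":[0,0,1],"yaw":0},{"delta_pos":[0,0,1],"yaw":0},{"delta_pos":[0,0,0],"yaw":0}]'
python3 -m handwheel '[{"delta_pos":[0,0,0],"yaw":0},{"delta_pos":[0,0,0],"yaw":0},{"delta_pos":[0,0,0],"yaw":0},{"delta_pos":[0,0,0],"yaw":0},{"delta_pos":[0,0,0],"yaw":0}]' -0.85
python3 -c "
from h import *
ins()"
```

```text
clock: 13.15
eef_pos: [542.2, -54.6, 65.9]
tool_rot: [3.137, -0.001, 1.338]
force: [0.9, -0.1, 0.7]
width: 24.7
gripper_force: 0.0
clock: 13.57
eef_pos: [540.1, -54.8, 62.9]
tool_rot: [-3.141, 0.0, 1.338]
force: [-0.9, 0.3, -0.2]
width: 6.6
gripper_force: 0.0
top 0.64 151 mean [-15.1   4.5] circ [-21.8   0.8] 19.6 z 79.0
scene 0.46 76 mean [-28.5   2.1] circ [-32.3  -1.8] 26.0 z 78.5
tcp [-60.9   0.5] [540.3 -54.8  63.1] F [-0.3 -0.4 -0.4] 13.7667 0.0
```

```bash
(python3 -m handwheel '[{"delta_pos":[0.05,0.2,0],"yaw":0},{"delta_pos":[0.05,0.2,0],"yaw":0},{"delta_pos":[0.04,0.2,0],"yaw":0},{"delta_pos":[0.05,0.2,0.05],"yaw":0}]'
python3 -m handwheel '[{"delta_pos":[0.02,0.1,0],"yaw":0}]'
python3 -m handwheel '[{"delta_pos":[0.02,0.1,0],"yaw":0}]'
python3 -m handwheel '[{"delta_pos":[0.02,0.1,0],"yaw":0}]'
python3 -m handwheel '[{"delta_pos":[0.02,0.1,0],"yaw":0}]') | egrep "eef|force"
```

```text
eef_pos: [542.3, -46.5, 63.8]
force: [-0.6, 0.2, -0.7]
gripper_force: 0.0
eef_pos: [542.7, -45.4, 63.9]
force: [0.2, 0.2, 0.6]
gripper_force: 0.3
eef_pos: [542.8, -44.8, 63.9]
force: [0.0, -0.9, 0.0]
gripper_force: 0.4
eef_pos: [542.9, -44.1, 63.9]
force: [1.0, 0.2, 0.9]
gripper_force: 0.5
eef_pos: [543.1, -43.1, 63.9]
force: [0.9, -1.9, 1.7]
gripper_force: 0.5
```

```bash
(python3 -m handwheel '[{"delta_pos":[0.055,0.235,0.24],"yaw":0}]'
python3 -m handwheel '[{"delta_pos":[0.057,0.24,0.15],"yaw":0}]'
python3 -m handwheel '[{"delta_pos":[0.057,0.24,0.14],"yaw":0}]') | egrep "eef|force"
python3 - <<'E'
from h import *
ins()
p=get_image("scene");b=cv2.resize(p["color"][180:290,265:365,::-1],(545,600),interpolation=2)
cv2.imwrite("pics/s7.png",b)
E
```

```text
eef_pos: [543.3, -40.9, 66.0]
force: [0.4, -1.4, -0.7]
gripper_force: 1.0
eef_pos: [544.4, -38.9, 67.9]
force: [0.5, -3.9, -1.6]
gripper_force: 1.7
eef_pos: [545.1, -36.7, 69.3]
force: [1.7, -3.2, -1.4]
gripper_force: 1.7
top none
scene 0.54 59 mean [-17.2   3.3] circ [-16.2   3.5] 17.0 z 81.8
tcp [-41.4   0.2] [545.  -36.   69.3] F [-0.3 -3.4  0.7] 14.8833 1.5671851322986186
```

View pics/s7.png

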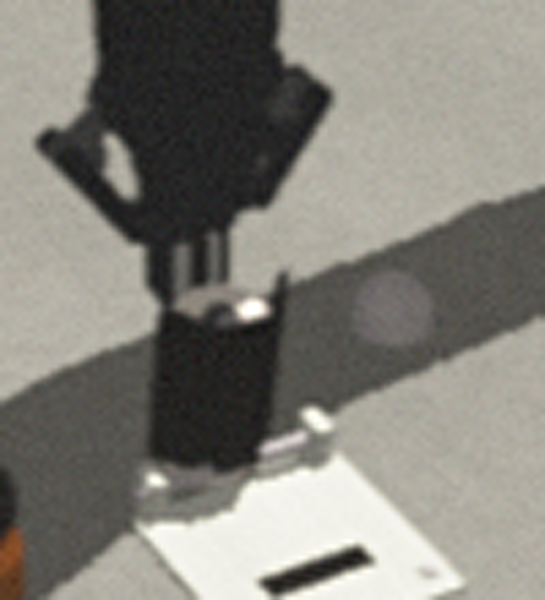

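The trough and insulator are tilting back together at about 3.5 N, so I'll continue along the arc.

```bash
(python3 -m handwheel '[{"delta_pos":[0.06,0.253,0.12],"yaw":0},{"delta_pos":[0.06,0.253,0.12],"yaw":0}]'
python3 -m handwheel '[{"delta_pos":[0.062,0.263,0.095],"yaw":0},{"delta_pos":[0.062,0.263,0.095],"yaw":0}]'
python3 -m handwheel '[{"delta_pos":[0.063,0.267,0.075],"yaw":0},{"delta_pos":[0.063,0.267,0.075],"yaw":0}]'
python3 -m handwheel '[{"delta_pos":[0.066,0.277,0.05],"yaw":0},{"delta_pos":[0.066,0.277,0.05],"yaw":0}]'
)| egrep "eef|force"
python3 - <<'E'
from h import *
p=get_image("scene");b=cv2.resize(p["color"][180:290,265:365,::-1],(545,600),interpolation=2)
cv2.imwrite("pics/s8.png",b)
w=cloud(p);c=p["color"].astype(int)
# side view of everything near the trough, cradle frame (shifted hinge +3.5)
q=w[190:300,265:365].reshape(-1,3);k=c[190:300,265:365].reshape(-1,3)
X=(q[:,:2]-O)@D-3.5;Y=(q[:,:2]-O)@E_
m=(abs(Y)<12)&(X>-45)&(X<70)&(q[:,2]>9)&(q[:,2]<110)&(k.max(1)<90)
for z in range(15,105,10):
    n=m&(abs(q[:,2]-z)<5)
    if n.sum()>3:print("dark z",z,n.sum(),np.percentile(X[n],[10,50,90]).round(1))
E
```

```text
eef_pos: [546.0, -31.3, 71.5]
force: [0.6, -3.4, 0.5]
gripper_force: 2.1
eef_pos: [547.3, -25.3, 73.6]
force: [0.9, -5.0, 1.5]
gripper_force: 2.2
eef_pos: [548.6, -19.7, 75.2]
force: [-0.3, -4.3, 2.0]
gripper_force: 2.2
eef_pos: [549.9, -14.1, 76.1]
force: [-0.2, -3.3, 2.1]
gripper_force: 2.3
dark z 15 14 [2.2 4.1 6.3]
dark z 25 15 [ 6.7  9.1 11.4]
dark z 35 16 [12.1 14.6 17.3]
dark z 45 15 [17.7 20.5 21.9]
dark z 55 16 [22.1 24.1 26.9]
dark z 65 15 [28.6 30.7 31.9]
dark z 75 16 [33.  36.6 38. ]
dark z 85 28 [-18.    6.6  38.8]
dark z 95 25 [-19.2 -13.9 -10. ]
```

View pics/s8.png

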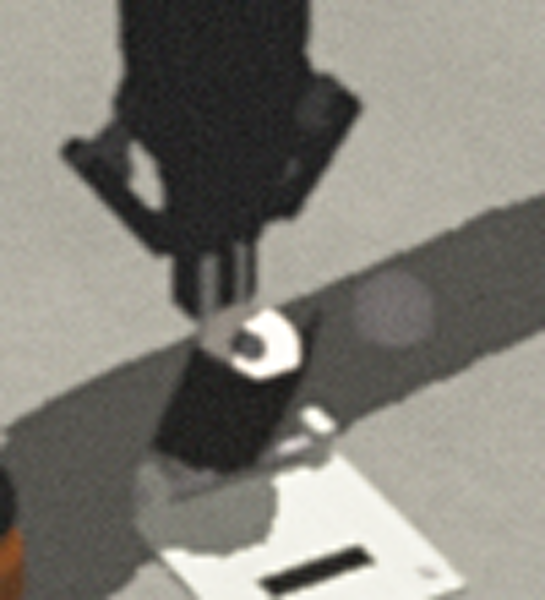

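```bash
(python3 -m handwheel '[{"delta_pos":[0.066,0.277,0.035],"yaw":0},{"delta_pos":[0.066,0.277,0.035],"yaw":0}]'
python3 -m handwheel '[{"delta_pos":[0.066,0.277,0.0],"yaw":0},{"delta_pos":[0.066,0.277,0.0],"yaw":0}]'
python3 -m handwheel '[{"delta_pos":[0.066,0.277,-0.02],"yaw":0},{"delta_pos":[0.066,0.277,-0.02],"yaw":0}]'
python3 -m handwheel '[{"delta_pos":[0.065,0.272,-0.05],"yaw":0},{"delta_pos":[0.065,0.272,-0.05],"yaw":0}]'
python3 -m handwheel '[{"delta_pos":[0.065,0.272,-0.075],"yaw":0},{"delta_pos":[0.065,0.272,-0.075],"yaw":0}]'
python3 -m handwheel '[{"delta_pos":[0.061,0.258,-0.1],"yaw":0},{"delta_pos":[0.061,0.258,-0.1],"yaw":0}]'
)| egrep "eef|force"
cat >> h.py <<'E'
def side():
    p=get_image("scene");w=cloud(p);c=p["color"].astype(int)
    q=w[180:310,260:370].reshape(-1,3);k=c[180:310,260:370].reshape(-1,3)
    X=(q[:,:2]-O)@D-3.5;Y=(q[:,:2]-O)@E_
    m=(abs(Y)<12)&(X>-45)&(X<110)&(q[:,2]>6)&(q[:,2]<110)
    for z in range(10,100,5):
        n=m&(abs(q[:,2]-z)<2.5)
        d=n&(k.max(1)<90);l=n&(k.min(1)>110)
        print(z,"dark",d.sum(),np.percentile(X[d],[5,50,95]).round(1) if d.sum()>2 else "","light",l.sum(),np.percentile(X[l],[5,50,95]).round(1) if l.sum()>2 else "")
    return p
E
python3 - <<'E'
from h import *
p=side()
cv2.imwrite("pics/s9.png",cv2.resize(p["color"][180:290,265:365,::-1],(545,600),interpolation=2))
E
```

```text
eef_pos: [551.1, -8.7, 76.7]
force: [-0.3, -4.1, 2.1]
gripper_force: 2.1
eef_pos: [552.5, -2.9, 76.7]
force: [-0.3, -2.5, 3.2]
gripper_force: 2.3
eef_pos: [553.8, 2.7, 76.3]
force: [-0.2, -2.8, 3.4]
gripper_force: 2.2
eef_pos: [555.2, 8.3, 75.3]
force: [-0.8, -1.3, 5.2]
gripper_force: 2.4
eef_pos: [556.6, 13.9, 73.8]
force: [-0.3, -0.6, 4.4]
gripper_force: 2.4
eef_pos: [558.0, 19.3, 71.9]
force: [0.1, -1.2, 5.3]
gripper_force: 2.3
10 dark 0  light 0 
15 dark 0  light 0 
20 dark 0  light 0 
25 dark 0  light 0 
30 dark 0  light 0 
35 dark 0  light 0 
40 dark 0  light 0 
45 dark 0  light 9 [ 6.8 53.2 54.9]
50 dark 11 [56.3 66.2 69.9] light 27 [48.8 53.  64.1]
55 dark 14 [55.5 68.3 70.5] light 33 [-6.1 48.9 52.9]
60 dark 8 [41.3 45.5 47.3] light 16 [ 4.3 45.2 48.2]
65 dark 10 [42.4 44.5 47.1] light 10 [10.2 41.9 45.4]
70 dark 5 [10.5 18.8 44.7] light 25 [37.3 40.7 43.3]
75 dark 7 [13.9 21.2 22.3] light 26 [33.6 36.2 39.8]
80 dark 12 [11.5 19.4 22.9] light 8 [33.5 35.9 37.2]
85 dark 8 [12.9 19.2 24.2] light 0 
90 dark 11 [15.8 20.8 24.7] light 0 
95 dark 13 [16.  19.9 23.5] light 0
```

View pics/s9.png

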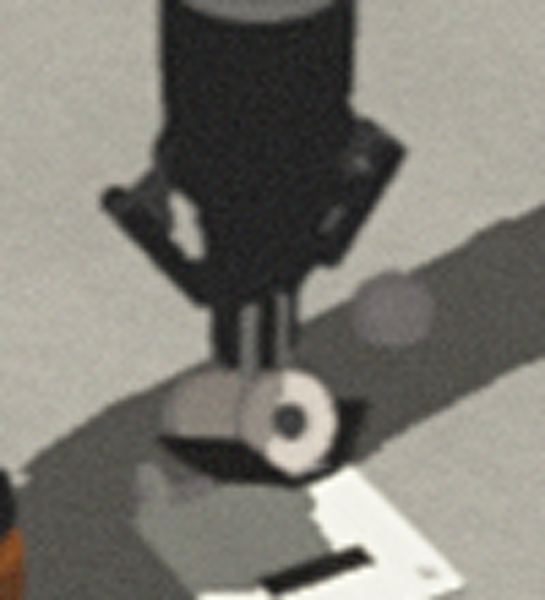

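At 60° the insulator lies well in the trough and the force is about 5 N. I'll continue down to about 85°, then check.

```bash
(python3 -m handwheel '[{"delta_pos":[0.06,0.253,-0.12],"yaw":0},{"delta_pos":[0.06,0.253,-0.12],"yaw":0}]'
python3 -m handwheel '[{"delta_pos":[0.058,0.243,-0.14],"yaw":0},{"delta_pos":[0.058,0.243,-0.14],"yaw":0}]'
python3 -m handwheel '[{"delta_pos":[0.054,0.229,-0.165],"yaw":0},{"delta_pos":[0.054,0.229,-0.165],"yaw":0}]'
python3 -m handwheel '[{"delta_pos":[0.051,0.214,-0.185],"yaw":0},{"delta_pos":[0.051,0.214,-0.185],"yaw":0}]'
python3 -m handwheel '[{"delta_pos":[0.046,0.195,-0.2],"yaw":0},{"delta_pos":[0.046,0.195,-0.2],"yaw":0}]'
)| egrep "eef|force"
python3 - <<'E'
from h import *
side()
E
```

```text
eef_pos: [559.1, 24.1, 69.4]
force: [0.3, 0.4, 5.1]
gripper_force: 2.3
eef_pos: [560.2, 29.1, 66.6]
force: [-0.4, 0.0, 4.6]
gripper_force: 2.1
eef_pos: [561.4, 33.8, 63.2]
force: [0.6, 1.2, 4.7]
gripper_force: 2.3
eef_pos: [562.5, 38.2, 59.5]
force: [0.4, 0.9, 4.3]
gripper_force: 2.2
eef_pos: [563.5, 42.2, 55.5]
force: [0.5, 2.5, 5.0]
gripper_force: 2.4
10 dark 2  light 1 
15 dark 14 [69.8 78.6 80.5] light 21 [63.3 68.9 74. ]
20 dark 14 [64.8 71.7 79.9] light 22 [61.7 65.  76.7]
25 dark 3 [68.9 75.3 78.6] light 19 [61.  63.5 65.1]
30 dark 4 [61.9 63.  63.8] light 8 [62.4 63.6 66. ]
35 dark 12 [60.8 63.3 65. ] light 3 [60.6 61.9 62.5]
40 dark 7 [61.  63.5 64. ] light 8 [59.3 61.2 64. ]
45 dark 0  light 15 [58.4 61.2 63.7]
50 dark 1  light 46 [-15.7  18.2  63.2]
55 dark 4 [39.  42.2 43.8] light 39 [35.  57.6 62.8]
60 dark 5 [40.7 43.1 46.8] light 0 
65 dark 9 [40.3 44.7 46.9] light 0 
70 dark 9 [39.9 44.8 47. ] light 0 
75 dark 8 [39.6 44.9 47.2] light 0 
80 dark 13 [35.2 44.8 47.8] light 0 
85 dark 10 [34.7 43.  47.1] light 0 
90 dark 18 [33.  42.6 48.4] light 0 
95 dark 13 [34.1 42.8 48.1] light 0
```

```bash
(python3 -m handwheel '[{"delta_pos":[0.03,0.12,-0.15],"yaw":0},{"delta_pos":[0.02,0.1,-0.15],"yaw":0}]'
python3 -m handwheel '[{"delta_pos":[0,0,0],"yaw":0}]')| egrep "eef|force"
cat >> h.py <<'E'
def slope():
    for n in("top","scene"):
        A=[]
        for i in range(4):
            p=get_image(n);w=cloud(p);c=p["color"].astype(int);X=(w[...,:2]-O)@D-3.5;Y=(w[...,:2]-O)@E_;z=w[...,2]
            m=(abs(Y)<22)&(X>-14)&(X<60)&(z>30)&(z<56)&(c.min(-1)>80);A.append(np.c_[X[m],Y[m],z[m]])
        q=np.vstack(A)
        # tilted cylinder of radius 20: z = z0 + k x + sqrt(400-(y-y0-g x)^2)
        f=least_squares(lambda v:v[0]+v[1]*q[:,0]+np.sqrt(np.maximum(400-(q[:,1]-v[2]-v[3]*q[:,0])**2,4))-q[:,2],[32,0,0,0],loss="soft_l1")
        print(n,len(q),"axis z at hinge",f.x[0].round(1),"slope",f.x[1].round(3),"y0",f.x[2:].round(3),"x",np.percentile(q[:,0],[1,99]).round(0),"rms",np.sqrt(np.mean(f.fun**2)).round(1))
E
python3 - <<'E'
from h import *
slope()
E
```

```text
eef_pos: [564.1, 44.3, 52.6]
force: [1.4, 3.1, 5.8]
gripper_force: 3.0
eef_pos: [563.9, 44.4, 52.5]
force: [0.5, 2.1, 4.1]
gripper_force: 1.9Traceback (most recent call last):
  File "<stdin>", line 2, in <module>
  File "h.py", line 51, in slope
    print(n,len(q),"axis z at hinge",f.x[0].round(1),"slope",f.x[1].round(3),"y0",f.x[2:].round(3),"x",np.percentile(q[:,0],[1,99]).round(0),"rms",np.sqrt(np.mean(f.fun**2)).round(1))
                                                                                                       ~~~~~~~~~~~~~^^^^^^^^^^^^^^^
    return _quantile_unchecked(
        a, q, axis, out, overwrite_input, method, keepdims, weights)
    return _ureduce(a,
                    func=_quantile_ureduce_func,
    ...<5 lines>...
                    overwrite_input=overwrite_input,
                    method=method)
    r = func(a, **kwargs)
    result = _quantile(arr,
                       quantiles=q,
    ...<2 lines>...
                       out=out,
                       weights=wgt)
    slices_having_nans = np.isnan(arr[-1, ...])
                                  ~~~^^^^^^^^^
IndexError: index -1 is out of bounds for axis 0 with size 0
```

Near flat now (tip height 52.5 mm). I'll lift off to measure with an unobstructed view.

```bash
python3 -m handwheel '[{"delta_pos":[0,0,0.2],"yaw":0},{"delta_pos":[0,0,0.6],"yaw":0},{"delta_pos":[0,0,1.5],"yaw":0},{"delta_pos":[0,0,3],"yaw":0},{"delta_pos":[0,0,3],"yaw":0},{"delta_pos":[0,-3,2],"yaw":0},{"delta_pos":[0,-4,0],"yaw":0},{"delta_pos":[0,-4,0],"yaw":0},{"delta_pos":[0,-4,0],"yaw":0},{"delta_pos":[0,-4,0],"yaw":0}]' | egrep "eef|force|clock"
sed -i 's/for i in range(4)/for i in range(2)/' h.py
python3 - <<'E'
from h import *
slope()
p=get_image("top");a=cv2.resize(p["color"][180:260,260:350,::-1],(450,400),interpolation=2)
p=get_image("scene");b=cv2.resize(p["color"][220:310,270:360,::-1],(400,400),interpolation=2)[:,:350]
cv2.imwrite("pics/m10.png",np.hstack([a,b]))
E
```

```text
clock: 18.87
eef_pos: [562.0, -149.6, 155.8]
force: [0.4, 0.3, -0.1]
gripper_force: 0.0
top 1240 axis z at hinge 31.3 slope 0.012 y0 [-0.804  0.008] x [-13.  59.] rms 1.9
scene 685 axis z at hinge 30.4 slope 0.015 y0 [-2.521  0.009] x [-13.  60.] rms 1.8
```

View pics/m10.png

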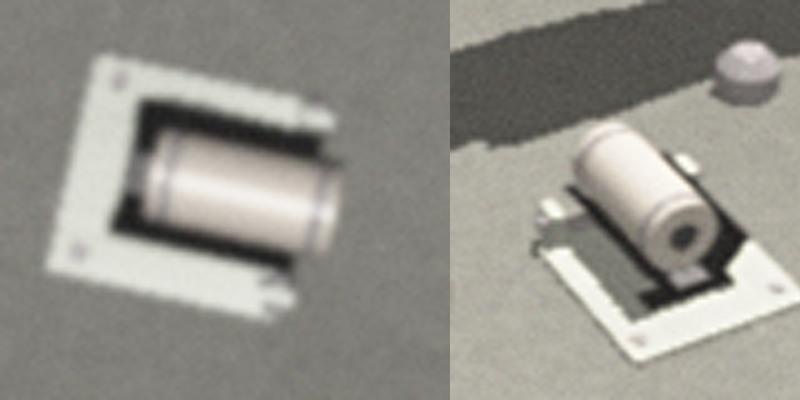

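The trough lies flat: the fitted slope is about 0.013 rad, with the top at 52 mm. The insulator lies on its side in it (top view (240,185)), nothing else has moved, and the robot is clear, so I'll hand the job in.

```bash
python3 -c "
from cell import ctrl
print(ctrl.finish_job())"
```

```text
the job is handed in; nothing more can be done
None
```

The job is handed in: the insulator was slid upright against the trough's back and tipped over with it; it now lies on its side in the trough, flat to within about 1°, its hinge end about 17 mm past the hinge; pushing forces read at about 6–7 N at most, and the last views show nothing else disturbed.

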